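# Put the colour standards away in the instrument case

## Robot

A 6-joint arm with a two-finger parallel gripper is mounted at the origin on the work surface. World frame = base frame: x ahead of the robot, y to its left, z up, the work surface at z = 0. Lengths are in m, angles in rad, forces in N, time in s.
With the tool pointing down it reaches from about 0.325 to 0.85 m from the base axis. Payload 4.4 kg.
Tool frame: the origin (TCP) lies at the very end of the fingers, on their centre line; the grasp point (between the pads) lies 19 mm behind it; z points along the fingers, y is the line along which they close (so a half turn about z gives the same grasp; the last joint's range is limited). The gripper opens to 94 mm and grips with 3 to 60 N. Pads are 16 mm wide; open, the fingers measure 119 mm over their backs; the gripper's body (75 mm by 177 mm) begins 78 mm behind the grasp point.
Start: joints at [-1.442, 0.207, 1.542, -0, 1.393, -0.15], TCP at [0.158, -0.553, 0.174] pointing down, gripper open.
Joint ranges: [-2.73, 2.73], [-0.86, 2.22], [0.23, 2.46], [-1.11, 4.25], [0.08, 2.63], [-2.82, 2.82]. Speed limits (rad/s): [2.79, 2.79, 3.14, 3.14, 3.14, 3.14].

## Interface

Orientations are given as [roll, pitch, yaw] about the fixed x, y, z axes, in that order (R = Rz(yaw) Ry(pitch) Rx(roll)).
In Python, from rig import status, optics, sign_off gives the robot as it stands.
- The arm moves only by the tool move_arm, never from a script. Its argument "motion" is a list of rows, each a list of 7 numbers: the opening, from 0 (shut) to 1 (fully open), then the shift along the tool's x, y, z in cm, then the turn, a rotation vector about the tool's x, y, z in rad. A call has 1 to 20 rows; each row shifts and turns the commanded pose from where the row before left it, along the tool's axes as they then stand; what a row does not reach is not made up. A row lasts 1/8 s, in which the tool goes at most 62.5 mm and 10.7 degrees, less where a joint would pass 70% of its speed; a pose out of reach is approached as far as the arm can. A call with a gripper value outside its range is refused whole. The fingers move at their own pace and stop on an object; "newtons" is the grip in N (left out, the last holds). Time passes only in rows, so rows that do not move let the fingers close. It gives the time, the measured TCP pose, the force, the opening and the grip force at its end, in the units of the state.
- status.observe(): the state, without advancing time (a new reading comes with each control period).
- optics.grab_frame(name): name is "side" or "top"; returns the picture (480x640x3 uint8, red, green, blue); there is no depth.
- optics.camera_info(name): a dict with "vfov" (degrees; the focal length in pixels is half the picture's height over the tangent of half this angle, whatever the lens; pixels are square), "cx", "cy" (the principal point, pixels), "D" ([k1, k2, p1, p2, k3] as OpenCV has them; the pictures are not rectified), "R" (3x3) and "t" (3): a world point X has camera coordinates R X + t. Camera axes: x right, y down, z forward; pixel columns grow to the right and rows downward; lengths in m; the calibration is good to about 2 mm. A picture is of the moment at which its call begins. camera_info takes no time and is no camera call.
- sign_off(): hands the job in; it is judged then, once.
The state is a dict: "clock": time; "joint_pos": joint angles; "dq": joint speeds; "effort": joint torques, N m; "eef_pos": TCP position; "eef_rot": TCP orientation; "ft_force": force on the tool from outside, world axes, zero at the start; "moment": the same for the moment, N m; "grip_width": opening from 0.0 (shut) to 1.0 (fully open); "finger_force": force on a finger pad.
Only numpy, scipy, OpenCV 4.12 (cv2) and the standard library are available. Lean on these libraries where they do the work, as an engineer would, in place of code of your own. Each camera call takes 0.05 s, during which the arm holds its last target. There are 200 camera calls.

## Task

Put the three colour standards away: lower each one into the pocket of its own colour in the open case, so that it lies flat on the pocket's floor, and do not let one fall more than a few centimetres. When all three are in, shut the lid and press down on it firmly with the fingers to be sure it is fully shut. Leave the mug, jar, white sample tile and brush where they are.

Things in the scene. Friction and masses are not known exactly. Their poses are not given: they have to be found in the camera images.
- std_red: red colour standard: a red round puck 44 mm in diameter and 18 mm thick with an upright black knob on top (18 mm in diameter, 20 mm tall, so 38 mm in all; 70 g, more or less). Origin: centre of the underside; z up. Stands loose on the desk at the start.
- std_yellow: yellow colour standard: a yellow round puck 44 mm in diameter and 18 mm thick with an upright black knob on top (18 mm in diameter, 20 mm tall, so 38 mm in all; 70 g, more or less). Origin: centre of the underside; z up. Stands loose on the desk at the start.
- std_blue: blue colour standard: a blue round puck 44 mm in diameter and 18 mm thick with an upright black knob on top (18 mm in diameter, 20 mm tall, so 38 mm in all; 70 g, more or less). Origin: centre of the underside; z up. Stands loose on the desk at the start.
- pocket_red (a point): centre of the FLOOR of the red pocket in the case: a round hole 52 mm in diameter, 14 mm deep, its floor 16 mm above the desk and its mouth (3 mm chamfer) 30 mm above the desk; the pocket's floor and two patches beside its mouth are red. Axes as the case's
- pocket_yellow (a point): centre of the FLOOR of the yellow pocket in the case: a round hole 52 mm in diameter, 14 mm deep, its floor 16 mm above the desk and its mouth (3 mm chamfer) 30 mm above the desk; the pocket's floor and two patches beside its mouth are yellow. Axes as the case's
- pocket_blue (a point): centre of the FLOOR of the blue pocket in the case: a round hole 52 mm in diameter, 14 mm deep, its floor 16 mm above the desk and its mouth (3 mm chamfer) 30 mm above the desk; the pocket's floor and two patches beside its mouth are blue. Axes as the case's
- case: shallow black case fixed to the desk: lower shell 160 (its x) by 300 (its y) by 35 mm tall, 5 mm walls, rim 5 mm above the grey insert with three pockets in a row along y, 74 mm apart. Origin: centre of the underside, z up. Lid hinged on its +x long side, which faces the robot (yaw about pi): open, it stands between robot and pockets, outer face to the robot, top edge up to 195 mm above the desk
- lid (a joint): lid hinge angle, rad: 0 = fully shut, about 1.6 to 1.85 at the start (upright), 1.9 = stop. The hinge is stiff: the lid stays where it is left, about 3 N at its free edge moves it. The lid is a black shell 160 x 300 x 32 mm; shut, its flat top is 67 mm above the desk and it covers the lower shell exactly
- lid_hinge (a point): middle of the hinge line, 35 mm above the desk, at the case's x = +80 mm; its axes turn with the lid: y along the hinge, x from the free edge to the hinge, z out through the lid's outer face
- lid_edge (a point): middle of the lid's free edge on its outer face (shut: the top front edge): 160 mm from the hinge along the lid's -x and 32 mm out along the lid's z; same axes as lid_hinge
- mug: white mug, 74 mm wide, 75 mm tall; bystander, not to be disturbed. Origin: centre of the underside
- jar: amber glass jar with white cap, 56 mm wide, 70 mm tall; bystander, not to be disturbed. Origin: centre of the underside
- sample: plain white square sample tile, 45 x 45 x 12 mm; bystander, not to be disturbed. Origin: centre of the underside
- brush: dusting brush lying down, 150 mm long; bystander, not to be disturbed. Origin: middle of its length, on the desk
Things that resemble listed ones, but are neither listed nor needed, are in the scene too. Several things have the shape of the std_yellow; the one meant has the colours described above. There is more than one size of the std_blue; the one meant has the size given above.

How it is judged:
On the way, in this order (a step that is already met when the one before it is completed fails the run):
1. all three colour standards lie flat on the floors of the pockets of their own colours, with the lid still open (horizontal distance between std_red and pocket_red below 0.006 m and z of std_red in the frame of pocket_red between -0.004 and 0.004 m and angle between each of std_red, std_yellow, std_blue's own z axis and vertical below 0.1 rad and horizontal distance between std_yellow and pocket_yellow below 0.006 m and z of std_yellow in the frame of pocket_yellow between -0.004 and 0.004 m and horizontal distance between std_blue and pocket_blue below 0.006 m and z of std_blue in the frame of pocket_blue between -0.004 and 0.004 m and value of joint lid above 0.5 rad), for 0.2 s.
2. the lid is fully shut and pressed down with the fingers with more than 3 N (value of joint lid below 0.03 rad and contact force between the fingers and case above 3 N), for 0.1 s.
At the end, for the whole second after the job is handed in: Each colour standard rests in the pocket of its own colour: within 6 mm of the pocket's centre, its underside within 4 mm of the pocket's floor, tilted less than 0.1 rad, at rest (under 20 mm/s); and the lid is shut to less than 0.03 rad (horizontal distance between std_red and pocket_red below 0.006 m and z of std_red in the frame of pocket_red between -0.004 and 0.004 m and angle between each of std_red, std_yellow, std_blue's own z axis and vertical below 0.1 rad and linear speed of each of std_red, std_yellow, std_blue below 0.02 m/s and horizontal distance between std_yellow and pocket_yellow below 0.006 m and z of std_yellow in the frame of pocket_yellow between -0.004 and 0.004 m and horizontal distance between std_blue and pocket_blue below 0.006 m and z of std_blue in the frame of pocket_blue between -0.004 and 0.004 m and value of joint lid below 0.03 rad); the robot touches nothing.
It fails at once if a colour standard falls freely, out of the fingers, faster than 0.9 m/s (a fall of about 4 cm) ((linear speed of std_red above 0.9 m/s and contact force between the fingers and std_red below 0.1 N) or (linear speed of std_yellow above 0.9 m/s and contact force between the fingers and std_yellow below 0.1 N) or (linear speed of std_blue above 0.9 m/s and contact force between the fingers and std_blue below 0.1 N)).
It fails at once if the mug, jar, sample tile or brush is moved more than 3 cm (distance of any of mug, jar, sample, brush from where it was at the start of the episode above 0.03 m).
It also fails if it takes over 72 s, if anything falls off the work surface, if the arm or the gripper's body presses on something with over 40 N, if the wrist force passes 120 N, or if a joint passes its speed limit or range.

## Working session

There is one attempt and no reset: what is moved stays moved. The work goes in short steps, Python scripts to look and compute and a tool call to move; the robot and the scene stay as the last step left them, time stands still between calls to the robot, and variables do not carry over. Pictures are saved under pics/ and viewed, at most 10 in all, crops included, and the job is handed in when it is done.

Besides the shell and the picture viewer there is one more tool, called after "Request:" as name([rows], argument=value, ...), one row to a line, values as JSON. move_arm: Moves the arm, as the interface text tells. Its arguments: {"type":"object","properties":{"motion":{"type":"array","items":{"type":"array","items":{"type":"number"}}},"newtons":{"type":"number"}},"required":["motion"]}

```bash
mkdir -p pics; ls
python3 - <<'E'
from rig import status, optics
import cv2
for n in("side","top"):
    f=optics.grab_frame(n); cv2.imwrite(f"pics/{n}0.png",f[:,:,::-1]); i=optics.camera_info(n); print(n,i)
s=status.observe();print(s)
E
```

```text
pics
side {'vfov': 45.834068844033744, 'cx': 322.9964624968858, 'cy': 243.38888906750057, 'D': array([-0.04816933,  0.        ,  0.        ,  0.        ,  0.        ]), 'R': array([[ 0.99605964, -0.08684844,  0.01795942],
       [-0.04660113, -0.68484324, -0.72719878],
       [ 0.07545547,  0.72349643, -0.68619195]]), 't': array([-0.60715707,  0.02351462,  1.14697023])}
top {'vfov': 48.68312639897992, 'cx': 322.9179429644, 'cy': 236.592028122496, 'D': array([-0.03804142,  0.        ,  0.        ,  0.        ,  0.        ]), 'R': array([[-0.01210477, -0.99991491, -0.00486185],
       [-0.98493209,  0.01276198, -0.17247001],
       [ 0.17251739,  0.00270088, -0.98500277]]), 't': array([-0.07070892,  0.59524511,  1.14919296])}
{'clock': 0.1, 'joint_pos': array([-1.44255320e+00,  2.07307492e-01,  1.54280052e+00, -2.14988200e-05,
        1.39350390e+00, -1.50500836e-01]), 'dq': array([-0.00113608, -0.00123681, -0.00411341,  0.00024292, -0.00071042,
       -0.00181677]), 'effort': array([-1.37396146e-03, -3.71867573e+01, -2.82293594e+01,  6.98371860e-02,
        3.11118714e-02, -4.91097808e-05]), 'eef_pos': array([ 0.15808897, -0.55201829,  0.1728275 ]), 'eef_rot': array([-3.13959304e+00, -2.81839883e-04,  2.78747497e-01]), 'ft_force': array([-0.70677629, -0.34847448,  0.55690395]), 'moment': array([0.0366282 , 0.07156877, 0.00377235]), 'finger_force': 0.0, 'grip_width': 0.9977659261833308}
```

View pics/top0.png

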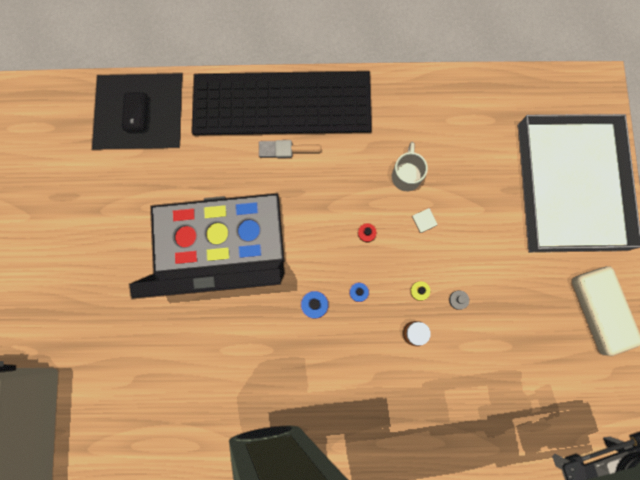

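View pics/side0.png

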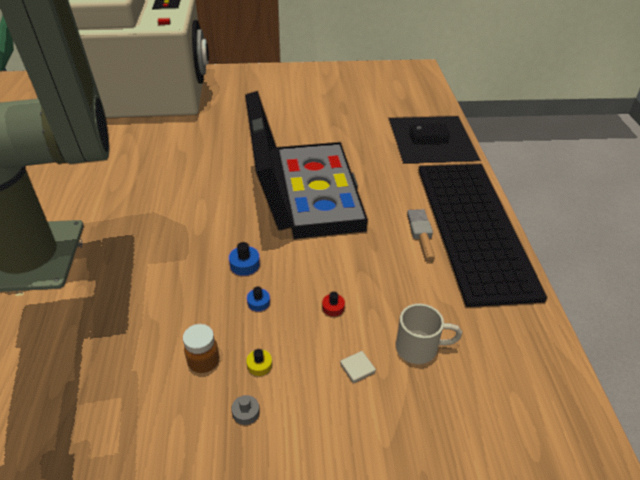

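The top view shows the red standard at (367,232), yellow at (421,290), small blue at (359,292), large blue at (314,305) and a grey puck at (459,299). The pockets are red (185,236), yellow (217,233) and blue (249,229), and the lid's outer edge runs from (131,290) to (283,280). In the side view these are red (333,303), yellow (259,361), small blue (258,298), large blue (244,259), grey (246,408). The candidates for the blue standard are the small and large pucks, so I'll measure both. For yellow I chose the only yellow puck, since the other one of that shape is grey.

```bash
cat > h.py <<'E'
import numpy as np, cv2
from rig import status, optics
def cam(n):
    i=optics.camera_info(n); f=240/np.tan(np.radians(i["vfov"])/2)
    return np.array([[f,0,i["cx"]],[0,f,i["cy"]],[0,0,1]]),i["D"],i["R"],i["t"]
def ray(n,uv):
    K,D,R,t=cam(n); p=cv2.undistortPoints(np.array([[uv]],float),K,D)[0,0]
    return -R.T@t, R.T@np.array([p[0],p[1],1])
def plane(n,uv,z):
    o,d=ray(n,uv); return o+d*(z-o[2])/d[2]
def tri(a,b):
    (o1,d1),(o2,d2)=ray("top",a),ray("side",b)
    s=np.linalg.lstsq(np.c_[d1,-d2],o2-o1,rcond=None)[0]
    p,q=o1+s[0]*d1,o2+s[1]*d2
    return (p+q)/2,np.linalg.norm(p-q)
HUE={"red":[(0,6),(174,180)],"yellow":[(24,35)],"blue":[(100,125)]}
def blobs(img,c,amin=25):
    h=cv2.cvtColor(img,cv2.COLOR_RGB2HSV)
    m=sum(cv2.inRange(h,(a,150,70),(b,255,255)) for a,b in HUE[c])
    n,l,s,_=cv2.connectedComponentsWithStats(m)
    return [(l==k).astype(np.uint8) for k in range(1,n) if s[k,4]>=amin]
def hull(m):
    return cv2.convexHull(cv2.findNonZero(m))
def cen(m):
    M=cv2.moments(hull(m)); return M["m10"]/M["m00"],M["m01"]/M["m00"]
def knob(img,m):  # dark pixels over the blob (knob), centroid
    x,y,w,hh=cv2.boundingRect(m); y0=max(0,y-10)
    d=np.zeros_like(m); d[y0:y+hh,x:x+w]=(img[y0:y+hh,x:x+w].max(2)<45)
    if not d.any(): return None
    return cen(d) if d.sum()>4 else None
E
python3 - <<'E'
from h import *
np.set_printoptions(precision=4,suppress=True)
F={n:optics.grab_frame(n) for n in("top","side")}
for c in HUE:
  for n in F:
    for m in blobs(F[n],c):
        u=cen(m); k=knob(F[n],m); (_,ax,_)=cv2.fitEllipse(hull(m)) if len(hull(m))>4 else (0,(0,0),0)
        print(c,n,np.round(u,1),m.sum(),"ax",np.round(ax,1),"p0",plane(n,u,.0)[:2],"p16",plane(n,u,.016)[:2],"knob",k and np.round(k,1))
crop=F["side"][230:430,170:380]; cv2.imwrite("pics/crop.png",cv2.resize(crop,None,fx=2.9,fy=2.9)[:,:,::-1])
E
```

```text
red top [183.  214.5] 205 ax [11.2 27.6] p0 [0.6613 0.2555] p16 [0.6577 0.2511] knob None
red top [366.7 232.2] 223 ax [18.  18.2] p0 [ 0.6125 -0.1818] p16 [ 0.6095 -0.1805] knob [367.4 231.3]
red top [185.1 236.1] 334 ax [19.4 21.2] p0 [0.6087 0.2488] p16 [0.6058 0.2445] knob None
red top [185.6 256.8] 209 ax [11.6 27. ] p0 [0.5591 0.246 ] p16 [0.5569 0.2418] knob None
red side [163.3  21.2] 57 ax [ 8.4 11.4] p0 [0.1364 1.1928] p16 [0.1439 1.1524] knob None
red side [334.3 161.2] 120 ax [11.5 15.9] p0 [0.6626 0.2866] p16 [0.6598 0.2639] knob None
red side [292.7 164.8] 126 ax [11.4 16.3] p0 [0.5593 0.2775] p16 [0.5585 0.255 ] knob None
red side [313.5 165.6] 125 ax [ 7.9 18.9] p0 [0.6097 0.271 ] p16 [0.608  0.2487] knob None
red side [333.1 304.7] 328 ax [22.6 23.2] p0 [ 0.6133 -0.1757] p16 [ 0.6114 -0.1893] knob [333.1 298. ]
yellow top [214.7 211.5] 168 ax [ 9.6 26.9] p0 [0.6676 0.1797] p16 [0.6639 0.1763] knob [214.1 199.8]
yellow top [216.5 233. ] 302 ax [18.9 19.8] p0 [0.6152 0.1741] p16 [0.6122 0.1707] knob None
yellow top [217.4 253.9] 185 ax [10.3 27.6] p0 [0.5652 0.1709] p1
[... 771 characters left out ...]
0.5693 0.0934] knob None
blue top [358.8 292. ] 173 ax [16.5 16.7] p0 [ 0.4717 -0.1598] p16 [ 0.4706 -0.1587] knob None
blue top [314.4 304.3] 380 ax [24.3 24.7] p0 [ 0.4446 -0.0565] p16 [ 0.4439 -0.0568] knob None
blue side [346.6 199.6] 146 ax [12.5 17.2] p0 [0.6753 0.1342] p16 [0.6723 0.1145] knob None
blue side [301.7 204.1] 150 ax [14.6 16.5] p0 [0.5721 0.1249] p16 [0.5711 0.1054] knob None
blue side [324.2 204.6] 164 ax [ 9.9 20.1] p0 [0.6226 0.1196] p16 [0.6206 0.1003] knob None
blue side [243.8 260.4] 534 ax [28.8 30.1] p0 [ 0.4448 -0.0461] p16 [ 0.4462 -0.0622] knob [242.9 250.8]
blue side [258.  299.7] 294 ax [21.7 21.7] p0 [ 0.4728 -0.1532] p16 [ 0.4737 -0.1672] knob [257.4 292.8]
```

View pics/crop.png

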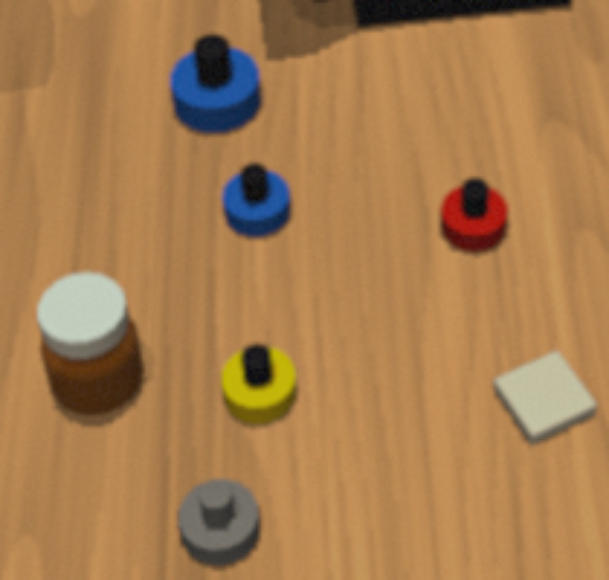

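The crop shows red at (474,215), yellow at (258,382) and the small blue at (257,200). The small blue has the same size as the red, while the other blue at (215,88) is clearly larger, so small blue is the one I want. Next I triangulate the standards, the insert patches and the lid edge.

Run:
```python
from h import *
np.set_printoptions(precision=4,suppress=True)
P={"red":((366.7,232.2),(333.1,304.7)),"yellow":((419.7,290.5),(258.7,362.1)),"blue":((358.8,292),(258,299.7)),"BIGblue":((314.4,304.3),(243.8,260.4)),
"pr far":((183,214.5),(334.3,161.2)),"pr near":((185.6,256.8),(292.7,164.8)),"pr floor":((185.1,236.1),(313.5,165.6)),
"py far":((214.7,211.5),(340.1,179.7)),"py near":((217.4,253.9),(297,183.6)),"py floor":((216.5,233),(318.6,184.5)),
"pb far":((246.2,208.4),(346.6,199.6)),"pb near":((249.3,250.8),(301.7,204.1)),"pb floor":((248.3,230),(324.2,204.6))}
for k,(a,b) in P.items(): print(k,*tri(a,b))
F={n:optics.grab_frame(n) for n in("top","side")}
# knob tips: dark pixels around each standard, in large scale
for k in("red","yellow","blue"):
  for i,n in enumerate(("top","side")):
    u,v=map(int,P[k][i]); w=F[n][v-18:v+12,u-12:u+13].max(2)
    m=(w<60).astype(np.uint8); ys,xs=np.nonzero(m); print(k,n,m.sum(),xs.mean()+u-12,ys.mean()+v-18,ys.min()+v-18)
for c in ("red","yellow"): pass
a=cv2.resize(F["top"][180:310,115:300],None,fx=4,fy=4); b=cv2.resize(F["side"][80:250,235:375],None,fx=3.05,fy=3.05)
b=b[:a.shape[0]]; print(a.shape,b.shape)
cv2.imwrite("pics/top_lid.png",a[:,:,::-1]); cv2.imwrite("pics/side_lid.png",b[:,:,::-1])
```

```text
red [ 0.612  -0.1811  0.0063] 0.00118020807555527
yellow [ 0.4733 -0.2999  0.0073] 0.000915754242809121
blue [ 0.4723 -0.1591  0.0065] 0.0019430169882312148
BIGblue [ 0.4449 -0.0565  0.0101] 0.0014412194093136503
pr far [0.6567 0.2485 0.0265] 0.0025583399786459422
pr near [0.5566 0.2389 0.0273] 0.002464057401563578
pr floor [0.6065 0.2438 0.0193] 0.0023811391115768567
py far [0.6626 0.1741 0.0269] 0.002328434134476424
py near [0.5627 0.1655 0.027 ] 0.002850570359297223
py floor [0.6129 0.1705 0.0183] 0.002084118412156465
pb far [0.6689 0.1003 0.0274] 0.0023642533883862786
pb near [0.5691 0.092  0.0267] 0.002826241360858152
pb floor [0.619  0.0959 0.0194] 0.002427997099023123
red top 29 367.41379310344826 231.13793103448276 228
red side 85 333.25882352941176 297.9294117647059 292
yellow top 27 421.4074074074074 290.0740740740741 288
yellow side 99 258.2121212121212 355.8181818181818 350
blue top 27 359.1111111111111 291.48148148148147 289
blue side 90 257.44444444444446 292.8666666666667 287
(520, 740, 3) (518, 427, 3)
```

View pics/top_lid.png

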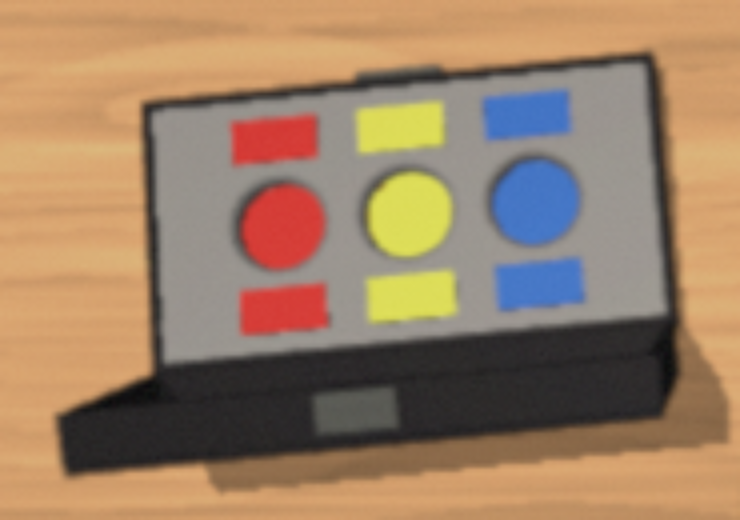

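View pics/side_lid.png

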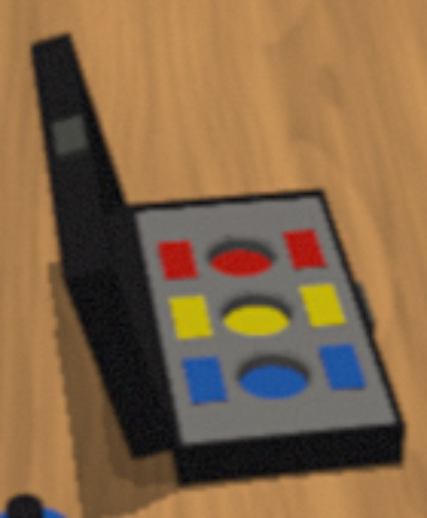

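```bash
cat >> h.py <<'E'
def go(*targets):  # (x,y,z,yaw) chain -> tool-frame shift (cm) and turn about tool z, from measured pose
    s=status.observe(); p=s["eef_pos"]; y=s["eef_rot"][2]; print("at",np.round(p,4),np.round(s["eef_rot"],4),"grip",round(s["grip_width"],3),round(s["finger_force"],2),"t",s["clock"])
    for x,yy,z,yaw in targets:
        d=np.array([x,yy,z])-p; c,n=np.cos(y),np.sin(y)
        print("shift cm",np.round(100*np.array([c*d[0]+n*d[1], n*d[0]-c*d[1], -d[2]]),2),"turn z",round(y-yaw,3)); p=np.array([x,yy,z]); y=yaw
E
python3 - <<'E'
from h import *
np.set_printoptions(precision=4,suppress=True)
for k,a,b in (("red",(367.4,231.1),(333.3,297.9)),("yellow",(421.4,290.1),(258.2,355.8)),("blue",(359.1,291.5),(257.4,292.9)),
 ("lidlabel",(204,282.5),(257.6,124.3)),("lid corner +y", (131.3,298),(246,95)), ("lid corner +y inner",(129.8,284),(258,92))): print(k,*tri(a,b), plane("top",a,.03))
Y=.085
go((.158,-.552,.173,Y),(.473,-.300,.12,Y),(.473,-.300,.022,Y))
E
```

```text
red [ 0.6114 -0.1812  0.0256] 0.0018987792582148412 [ 0.6096 -0.1809  0.03  ]
yellow [ 0.4732 -0.3004  0.026 ] 0.0016874007128877965 [ 0.4721 -0.2998  0.03  ]
blue [ 0.4722 -0.1587  0.0251] 0.0021199060996099214 [ 0.4708 -0.1585  0.03  ]
lidlabel [0.4828 0.1576 0.1901] 0.003497049463444822 [0.4955 0.194  0.03  ]
lid corner +y [0.4553 0.3061 0.1768] 0.00506223946806774 [0.4619 0.3595 0.03  ]
lid corner +y inner [0.4828 0.3085 0.1821] 0.0049329606715637735 [0.4938 0.3645 0.03  ]
at [ 0.1582 -0.5525  0.1735] [-3.1408 -0.0001  0.2787] grip 1.002 0.0 t 0.3
shift cm [-0.   -0.05  0.05] turn z 0.194
shift cm [ 33.53 -22.43   5.3 ] turn z 0.0
shift cm [0.  0.  9.8] turn z 0.0
```

Request:
move_arm([
  [0.45,0,0,0,0,0,0.1],
  [0.45,0,0,0,0,0,0.094],
  [0.45,4,-2.6,0.6,0,0,0],
  [0.45,4,-2.7,0.6,0,0,0],
  [0.45,4.2,-2.8,0.7,0,0,0],
  [0.45,4.3,-2.9,0.7,0,0,0],
  [0.45,4.3,-2.9,0.7,0,0,0],
  [0.45,4.3,-2.9,0.7,0,0,0],
  [0.45,4.3,-2.9,0.7,0,0,0],
  [0.45,4.1,-2.7,0.6,0,0,0],
  [0.45,0,0,0,0,0,0],
  [0.45,0,0,0,0,0,0],
], newtons=20)

```text
clock: 1.8
eef_pos: [0.4728, -0.3014, 0.1208]
eef_rot: [3.141, 0.001, 0.085]
ft_force: [-0.1, -0.0, 0.2]
grip_width: 0.451
finger_force: 0.0
```

Run:
```python
from h import *
go((.473,-.300,.06,.085),(.473,-.300,.021,.085))
f=optics.grab_frame("side"); cv2.imwrite("pics/y1.png",f[:,:,::-1])
```

```text
at [ 0.4728 -0.3014  0.1208] [3.1414e+00 6.0000e-04 8.5400e-02] grip 0.451 0.0 t 1.8
shift cm [ 0.03 -0.13  6.08] turn z 0.0
shift cm [0.  0.  3.9] turn z 0.0
```

Request:
move_arm([
  [0.45,0,-0.1,3.5,0,0,0],
  [0.45,0,0,3.5,0,0,0],
  [0.45,0,0,2,0,0,0],
  [0.45,0,0,0.9,0,0,0],
  [0.45,0,0,0,0,0,0],
  [0.1,0,0,0,0,0,0],
  [0.1,0,0,0,0,0,0],
  [0.1,0,0,0,0,0,0],
  [0.1,0,0,0,0,0,0],
], newtons=20)

```text
clock: 2.98
eef_pos: [0.4732, -0.3003, 0.0221]
eef_rot: [3.141, -0.0, 0.085]
ft_force: [0.4, 0.5, -0.2]
grip_width: 0.107
finger_force: 0.0
```

Run:
```python
from h import *
go((.473,-.300,.021,.085))
t=optics.grab_frame("top"); s=optics.grab_frame("side")
a=cv2.resize(t[220:340,360:480],(400,400)); b=cv2.resize(s[300:420,200:320],(400,400))
cv2.imwrite("pics/y2.png",np.hstack([a,b])[:,:,::-1])
```

```text
at [ 0.4732 -0.3003  0.0221] [ 3.1412e+00 -3.0000e-04  8.5000e-02] grip 0.107 0.0 t 2.975
shift cm [-0.01 -0.03  0.11] turn z -0.0
```

View pics/y2.png

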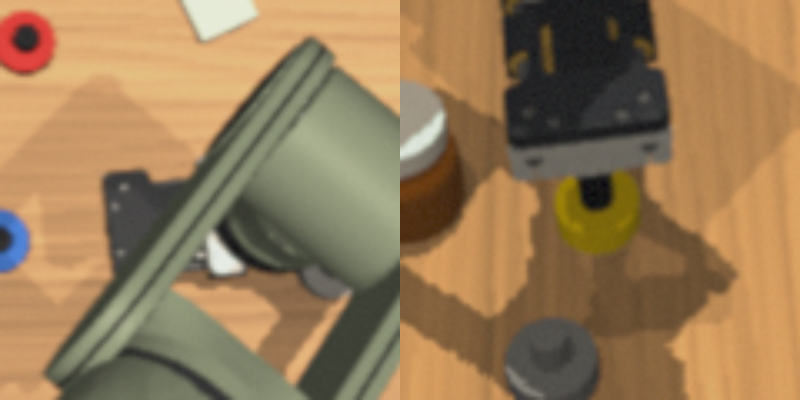

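The composite shows the gripper over the yellow puck, which sits at about (598,210) in the right half. The near end of the gripper hides the fingers, so I can't tell whether they are on the knob. I'll close further and read the opening.

Request:
move_arm([
  [0,0,0,0,0,0,0],
  [0,0,0,0,0,0,0],
  [0,0,0,0,0,0,0],
], newtons=20)

```text
clock: 3.45
eef_pos: [0.4729, -0.3002, 0.0218]
eef_rot: [-3.141, 0.0, 0.085]
ft_force: [0.7, -0.5, 0.4]
grip_width: 0.004
finger_force: 0.0
```

Run:
```python
from h import *
for n in("side","top"):
    K,D,R,t=cam(n); q,_=cv2.projectPoints(np.array([[.473,-.3,.022],[.473,-.3,.041],[.473,-.3,.12],[.473,-.388,.12],[.473,-.3,.0]]),cv2.Rodrigues(R)[0],t,K,D); print(n,q[:,0].round(1).tolist(), "cam",-R.T@t)
s=optics.grab_frame("side"); print([(m.sum(),np.round(cen(m),1)) for m in blobs(s,"yellow")])
cv2.imwrite("pics/y3.png",cv2.resize(s[240:400,170:350],None,fx=4,fy=3.7)[:,:,::-1])
```

```text
side [[257.7, 357.1], [257.0, 350.4], [253.8, 320.2], [253.8, 367.6], [258.5, 364.7]] cam [ 0.51931529 -0.86645568  0.81504572]
top [[420.9, 290.0], [422.3, 289.3], [429.1, 286.5], [470.8, 285.9], [419.2, 290.7]] cam [ 0.38716433 -0.08140325  1.2342764 ]
[(np.uint64(141), array([340.2, 179.7])), (np.uint64(143), array([297.1, 183.8])), (np.uint64(161), array([318.6, 184.5])), (np.uint64(375), array([259. , 363.1]))]
```

View pics/y3.png

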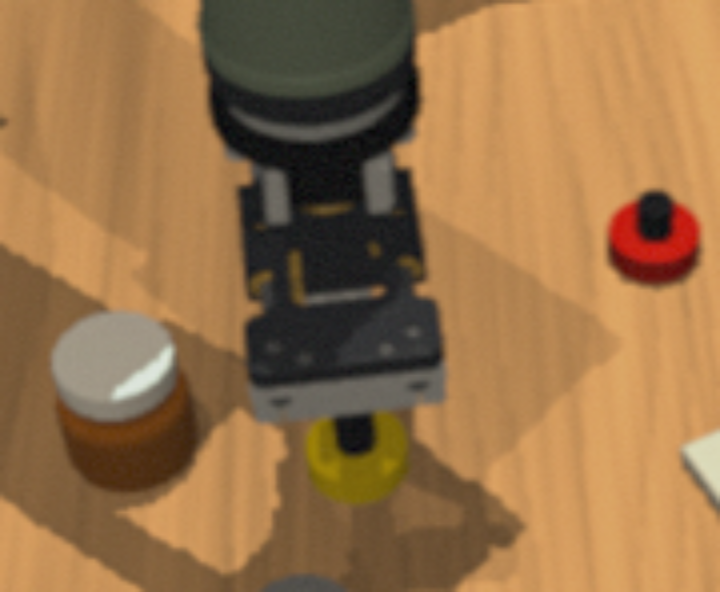

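The crop shows the closed gripper with its silver lower edge at native row 352. That is about 15 px higher than the 78 mm body offset predicts, so either the fingers really end above the knob or the opening reading is wrong. I'll lift a little and check.

Request:
move_arm([
  [0,0,0,-2,0,0,0],
  [0,0,0,-3,0,0,0],
  [0,0,0,-3,0,0,0],
  [0,0,0,0,0,0,0],
])

```text
clock: 4.0
eef_pos: [0.475, -0.302, 0.1046]
eef_rot: [3.137, -0.004, 0.085]
ft_force: [-0.8, -0.9, 0.2]
grip_width: 0.009
finger_force: 0.0
```

Run:
```python
from h import *
go()
s=optics.grab_frame("side"); print([(m.sum(),np.round(cen(m),1)) for m in blobs(s,"yellow")])
cv2.imwrite("pics/y4.png",cv2.resize(s[240:400,170:350],None,fx=4,fy=3.7)[:,:,::-1])
```

```text
at [ 0.475  -0.302   0.1046] [ 3.1369 -0.0045  0.0848] grip 0.009 0.0 t 4.0
[(np.uint64(141), array([340.2, 179.7])), (np.uint64(148), array([297. , 183.6])), (np.uint64(160), array([318.6, 184.5])), (np.uint64(388), array([258.9, 362.6]))]
```

View pics/y4.png

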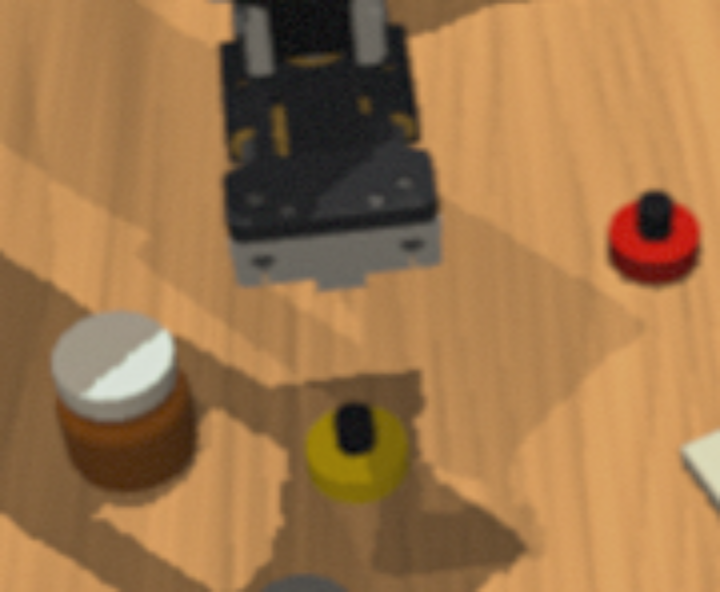

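The yellow puck stayed on the desk at (355,455). The closed fingertips appear at (340,285), native (255,317), where the state predicts about row 330. So the fingers are roughly 30 mm higher than reported, or offset in +y. I'll check with the top view before probing.

Run:
```python
from h import *
K,D,R,t=cam("top")
q,_=cv2.projectPoints(np.array([[.475,-.302+s*.0885*.996,z] for z in(.2016,.235) for s in(-1,1)]),cv2.Rodrigues(R)[0],t,K,D); print(q[:,0].round(1).tolist())
s=optics.grab_frame("top")
cv2.imwrite("pics/y5.png",cv2.resize(s[220:350,350:530],None,fx=4,fy=4)[:,:,::-1])
```

```text
[[483.1, 281.5], [393.0, 282.8], [488.3, 279.9], [395.2, 281.2]]
```

View pics/y5.png

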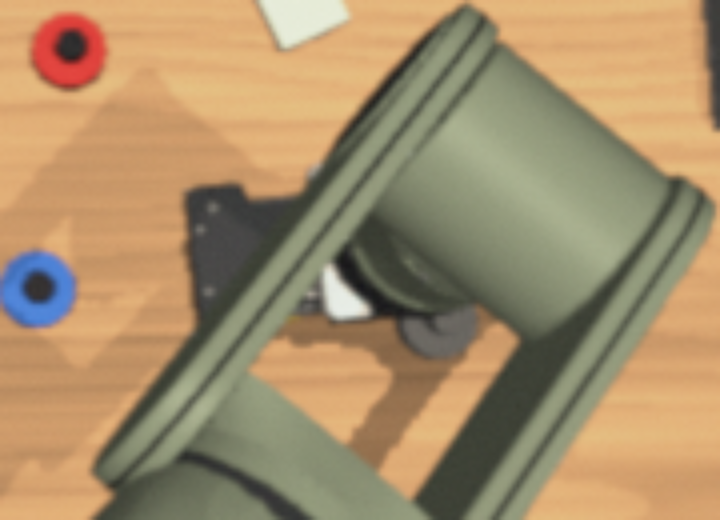

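The top view shows the gripper's +y end at native (397,280), which fits the reported y. So the offset is in height: the tips are about 30 mm above the reported TCP. I'll open and go down in small steps watching the force.

Request:
move_arm([
  [0.45,0,0,3,0,0,0],
  [0.45,0,0,3,0,0,0],
  [0.45,0,0,2,0,0,0],
  [0.45,0,0,0,0,0,0],
  [0.45,0,0,0.4,0,0,0],
  [0.45,0,0,0.4,0,0,0],
  [0.45,0,0,0,0,0,0],
  [0.1,0,0,0,0,0,0],
  [0.1,0,0,0,0,0,0],
  [0.1,0,0,0,0,0,0],
], newtons=8)

```text
clock: 5.35
eef_pos: [0.4731, -0.3003, 0.0141]
eef_rot: [3.141, -0.0, 0.085]
ft_force: [0.3, 0.3, -0.0]
grip_width: 0.167
finger_force: 0.0
```

Request:
move_arm([
  [0.1,0,0,0,0,0,0],
  [0.1,0,0,0,0,0,0],
])

```text
clock: 5.6
eef_pos: [0.4729, -0.3002, 0.0138]
eef_rot: [-3.142, 0.0, 0.085]
ft_force: [0.6, -0.3, -0.4]
grip_width: 0.102
finger_force: 0.0
```

Request:
move_arm([
  [0.1,0,0,0.3,0,0,0],
  [0.1,0,0,0.3,0,0,0],
  [0.1,0,0,0,0,0,0],
])

```text
clock: 5.98
eef_pos: [0.4726, -0.2999, 0.0073]
eef_rot: [-3.141, 0.001, 0.085]
ft_force: [0.2, 0.4, 0.7]
grip_width: 0.099
finger_force: 0.0
```

Request:
move_arm([
  [0.1,0,0,0.2,0,0,0],
  [0.1,0,0,0.1,0,0,0],
  [0.1,0,0,0,0,0,0],
])

```text
clock: 6.35
eef_pos: [0.4732, -0.3004, 0.0066]
eef_rot: [3.142, 0.0, 0.085]
ft_force: [-3.4, 2.4, 10.4]
grip_width: 0.101
finger_force: 5.1
```

Contact with the knob top (38 mm) comes at a reported z of 7 mm, so the real fingertips are 31 mm above the reported TCP. I'll apply that correction from here on.

Request:
move_arm([
  [0.4,0,0,-1,0,0,0],
  [0.4,0,0,0,0,0,0],
  [0.4,0,0,0,0,0,0],
  [0.4,0,0,1,0,0,0],
  [0.4,0,0,1,0,0,0],
  [0.4,0,0,0.3,0,0,0],
  [0.4,0,0,0,0,0,0],
  [0.1,0,0,0,0,0,0],
  [0.1,0,0,0,0,0,0],
  [0.1,0,0,0,0,0,0],
  [0.1,0,0,0,0,0,0],
], newtons=20)

```text
clock: 7.72
eef_pos: [0.4732, -0.3004, -0.0078]
eef_rot: [3.141, -0.001, 0.085]
ft_force: [0.2, 1.4, 1.1]
grip_width: 0.187
finger_force: 20.0
```

Run:
```python
from h import *
Y=.085
go((.473,-.300,.1,Y),(.613,-.05,.1,Y),(.613,.1703,.1,Y),(.613,.1703,.04,Y),(.613,.1703,.009,Y))
```

```text
at [ 0.4732 -0.3004 -0.0078] [ 3.1412e+00 -5.0000e-04  8.4800e-02] grip 0.187 20.0 t 7.725
shift cm [ -0.02  -0.04 -10.78] turn z -0.0
shift cm [ 16.07 -23.72  -0.  ] turn z 0.0
shift cm [  1.87 -21.95  -0.  ] turn z 0.0
shift cm [0. 0. 6.] turn z 0.0
shift cm [0.  0.  3.1] turn z 0.0
```

Request:
move_arm([
  [0.1,0,0,-2,0,0,0],
  [0.1,0,0,-4,0,0,0],
  [0.1,0,0,-4.8,0,0,0],
  [0.1,0,0,0,0,0,0],
])

```text
clock: 8.22
eef_pos: [0.4761, -0.303, 0.1047]
eef_rot: [3.134, -0.007, 0.085]
ft_force: [0.0, -0.6, -1.8]
grip_width: 0.187
finger_force: 20.0
```

Request:
move_arm([
  [0.1,1.6,-2.3,0,0,0,0],
  [0.1,2.9,-4.3,0,0,0,0],
  [0.1,2.9,-4.3,0,0,0,0],
  [0.1,2.9,-4.3,0,0,0,0],
  [0.1,2.9,-4.3,0,0,0,0],
  [0.1,2.9,-4.2,0,0,0,0],
  [0.1,0.4,-4.5,0,0,0,0],
  [0.1,0.4,-4.5,0,0,0,0],
  [0.1,0.4,-4.5,0,0,0,0],
  [0.1,0.4,-4,0,0,0,0],
  [0.1,0.2,-3,0,0,0,0],
  [0.1,0.1,-1.5,0,0,0,0],
  [0.1,0,0,0,0,0,0],
  [0.1,0,0,0,0,0,0],
])

```text
clock: 9.98
eef_pos: [0.6135, 0.1691, 0.0994]
eef_rot: [3.141, 0.001, 0.084]
ft_force: [-1.2, -0.8, -1.4]
grip_width: 0.185
finger_force: 20.0
```

Run:
```python
from h import *
Y=.085
go((.613,.1703,.04,Y),(.613,.1703,.009,Y))
```

```text
at [0.6135 0.1691 0.0994] [3.1409e+00 8.0000e-04 8.3800e-02] grip 0.185 20.0 t 9.975
shift cm [-0.04 -0.12  5.94] turn z -0.001
shift cm [0.  0.  3.1] turn z 0.0
```

Request:
move_arm([
  [0.1,0,-0.1,2.5,0,0,0],
  [0.1,0,0,2.5,0,0,0],
  [0.1,0,0,1.5,0,0,0],
  [0.1,0,0,0.8,0,0,0],
  [0.1,0,0,0.8,0,0,0],
  [0.1,0,0,0.4,0,0,0],
  [0.1,0,0,0,0,0,0],
])

```text
clock: 10.85
eef_pos: [0.6136, 0.1714, 0.015]
eef_rot: [-3.142, -0.0, 0.085]
ft_force: [-0.8, -0.1, 1.1]
grip_width: 0.182
finger_force: 20.0
```

Request:
move_arm([
  [0.1,0,0,0.4,0,0,0],
  [0.1,0,0,0.25,0,0,0],
  [0.1,0,0,0,0,0,0],
])

```text
clock: 11.22
eef_pos: [0.6135, 0.1714, 0.0083]
eef_rot: [3.142, -0.0, 0.085]
ft_force: [-0.5, 0.1, -0.7]
grip_width: 0.186
finger_force: 20.0
```

Request:
move_arm([
  [0.4,0,0,0.05,0,0,0],
  [0.4,0,0,0,0,0,0],
  [0.4,0,0,0,0,0,0],
  [0.4,0,0,-2,0,0,0],
  [0.4,0,0,-4,0,0,0],
  [0.4,0,0,-3,0,0,0],
  [0.4,0,0,0,0,0,0],
])

```text
clock: 12.1
eef_pos: [0.6171, 0.1719, 0.1029]
eef_rot: [-3.141, -0.009, 0.085]
ft_force: [-0.6, 0.5, -0.5]
grip_width: 0.399
finger_force: 0.0
```

Run:
```python
from h import *
Y=.085
go((.613,-.05,.1,Y),(.4722,-.159,.1,Y),(.4722,-.159,-.008,Y),)
s=optics.grab_frame("side")
for m in blobs(s,"yellow"): u=cen(m); print(m.sum(),np.round(u,1),plane("side",u,.030)[:2],plane("side",u,.034)[:2],cv2.boundingRect(m))
```

```text
at [0.6171 0.1719 0.1029] [-3.1411 -0.0093  0.0849] grip 0.399 0.0 t 12.1
shift cm [-2.29 22.08  0.29] turn z -0.0
shift cm [-14.95   9.67  -0.  ] turn z 0.0
shift cm [ 0.   0.  10.8] turn z 0.0
131 [340.1 180. ] [0.66315031 0.16912079] [0.66241743 0.16384428] (334, 174, 14, 13)
132 [296.9 183.5] [0.56384926 0.1625046 ] [0.56362235 0.1572618 ] (291, 177, 13, 14)
160 [319.  182.2] [0.6140928 0.1641634] [0.61360988 0.15891214] (310, 176, 19, 13)
```

Request:
move_arm([
  [0.4,-0.2,2.5,0,0,0,0],
  [0.4,-0.4,4.8,0,0,0,0],
  [0.4,-0.4,4.9,0,0,0,0],
  [0.4,-0.4,4.9,0,0,0,0],
  [0.4,-0.5,5,0,0,0,0],
  [0.4,-3.5,2.3,0,0,0,0],
  [0.4,-4,2.6,0,0,0,0],
  [0.4,-4,2.6,0,0,0,0],
  [0.4,-3.4,2.2,0,0,0,0],
  [0.4,0,0,0,0,0,0],
  [0.4,0,0,0,0,0,0],
])

```text
clock: 13.52
eef_pos: [0.4729, -0.1592, 0.097]
eef_rot: [-3.14, 0.001, 0.084]
ft_force: [-0.0, 0.1, 0.1]
grip_width: 0.403
finger_force: 0.0
```

Run:
```python
from h import *
Y=.085
go((.4722,-.159,-.0085,Y),)
```

```text
at [ 0.4729 -0.1592  0.097 ] [-3.1404e+00  8.0000e-04  8.4400e-02] grip 0.403 0.0 t 13.525
shift cm [-0.07 -0.03 10.55] turn z -0.001
```

Request:
move_arm([
  [0.4,0,0,2.5,0,0,0],
  [0.4,0,0,3.5,0,0,0],
  [0.4,0,0,2,0,0,0],
  [0.4,0,0,1.5,0,0,0],
  [0.4,0,0,1,0,0,0],
  [0.4,0,0,0,0,0,0],
  [0.1,0,0,0,0,0,0],
  [0.1,0,0,0,0,0,0],
  [0.1,0,0,0,0,0,0],
  [0.1,0,0,0,0,0,0],
], newtons=20)

```text
clock: 14.78
eef_pos: [0.4737, -0.1599, -0.0064]
eef_rot: [3.141, -0.001, 0.085]
ft_force: [-0.3, 1.0, 4.3]
grip_width: 0.182
finger_force: 20.0
```

Request:
move_arm([
  [0.1,0,0,-2,0,0,0],
  [0.1,0,0,-4,0,0,0],
  [0.1,0,0,-4.6,0,0,0],
  [0.1,0,0,0,0,0,0],
  [0.1,0,0,0,0,0,0],
])

```text
clock: 15.4
eef_pos: [0.4722, -0.1594, 0.0979]
eef_rot: [-3.141, 0.001, 0.085]
ft_force: [-0.4, -0.5, -1.0]
grip_width: 0.183
finger_force: 20.0
```

Run:
```python
from h import *
Y=.085
go((.619,-.06,.1,Y),(.619,.096,.1,Y),)
```

```text
at [ 0.4722 -0.1594  0.0979] [-3.1409e+00  1.5000e-03  8.4800e-02] grip 0.183 20.0 t 15.4
shift cm [15.47 -8.66 -0.21] turn z -0.0
shift cm [  1.32 -15.54  -0.  ] turn z 0.0
```

Request:
move_arm([
  [0.1,2.5,-1.4,0,0,0,0],
  [0.1,4.3,-2.4,0,0,0,0],
  [0.1,4.4,-2.5,0,0,0,0],
  [0.1,4.3,-2.4,0,0,0,0],
  [0.1,0.4,-4.5,0,0,0,0],
  [0.1,0.4,-4.5,0,0,0,0],
  [0.1,0.3,-3.9,0,0,0,0],
  [0.1,0.2,-2.6,0,0,0,0],
  [0.1,0,0,0,0,0,0],
  [0.1,0,0,0,0,0,0],
])

```text
clock: 16.65
eef_pos: [0.6188, 0.0947, 0.097]
eef_rot: [3.141, 0.003, 0.085]
ft_force: [-0.5, -0.3, -0.3]
grip_width: 0.185
finger_force: 20.0
```

Run:
```python
from h import *
Y=.085
go((.619,.096,.0165,Y))
```

```text
at [0.6188 0.0947 0.097 ] [3.141  0.0032 0.0846] grip 0.185 20.0 t 16.65
shift cm [ 0.03 -0.13  8.05] turn z -0.0
```

Request:
move_arm([
  [0.1,0,-0.05,2.5,0,0,0],
  [0.1,0,0,2.5,0,0,0],
  [0.1,0,0,1.5,0,0,0],
  [0.1,0,0,0.8,0,0,0],
  [0.1,0,0,0.7,0,0,0],
  [0.1,0,0,0.3,0,0,0],
  [0.1,0,0,0.2,0,0,0],
  [0.1,0,0,0,0,0,0],
])

```text
clock: 17.65
eef_pos: [0.6202, 0.0962, 0.0142]
eef_rot: [3.142, -0.001, 0.085]
ft_force: [0.2, 0.1, -0.6]
grip_width: 0.183
finger_force: 20.0
```

Free in the pocket. Next I lower the last few millimetres, release and lift.

Request:
move_arm([
  [0.1,0,0,0.3,0,0,0],
  [0.1,0,0,0.15,0,0,0],
  [0.1,0,0,0,0,0,0],
  [0.4,0,0,0,0,0,0],
  [0.4,0,0,0,0,0,0],
  [0.4,0,0,0,0,0,0],
  [0.4,0,0,-2,0,0,0],
  [0.4,0,0,-4,0,0,0],
  [0.4,0,0,-3,0,0,0],
  [0.4,0,0,0,0,0,0],
  [0.4,0,0,0,0,0,0],
])

```text
clock: 19.02
eef_pos: [0.6193, 0.0961, 0.0989]
eef_rot: [-3.142, 0.001, 0.085]
ft_force: [-0.7, 0.3, -0.4]
grip_width: 0.398
finger_force: 0.0
```

Run:
```python
from h import *
Y=.085
go((.6115,-.181,.1,Y))
s=optics.grab_frame("side")
for c in("yellow","blue"):
  for m in blobs(s,c): u=cen(m); print(c,m.sum(),np.round(u,1),cv2.boundingRect(m))
```

```text
at [0.6193 0.0961 0.0989] [-3.1416e+00  8.0000e-04  8.4900e-02] grip 0.398 0.0 t 19.025
shift cm [-3.13 27.55 -0.11] turn z -0.0
yellow 122 [340.3 179.8] (334, 174, 14, 13)
yellow 141 [297.2 183.5] (291, 177, 13, 14)
yellow 182 [318.7 182. ] (309, 176, 20, 13)
blue 144 [346.6 199.7] (340, 193, 14, 14)
blue 170 [324.1 203. ] (314, 197, 21, 13)
blue 145 [301.6 204.3] (295, 198, 14, 14)
blue 553 [243.9 260.2] (229, 247, 30, 28)
```

Request:
move_arm([
  [0.4,-0.2,2.3,0,0,0,0],
  [0.4,-0.5,4.5,0,0,0,0],
  [0.4,-0.6,5,0,0,0,0],
  [0.4,-0.6,5,0,0,0,0],
  [0.4,-0.5,4.5,0,0,0,0],
  [0.4,-0.5,4,0,0,0,0],
  [0.4,-0.2,2.3,0,0,0,0],
  [0.4,0,0,0,0,0,0],
  [0.4,0,0,0,0,0,0],
])

```text
clock: 20.2
eef_pos: [0.6121, -0.1803, 0.0989]
eef_rot: [-3.14, 0.001, 0.085]
ft_force: [0.6, 0.5, 0.6]
grip_width: 0.4
finger_force: 0.0
```

Run:
```python
from h import *
go((.6115,-.181,-.0085,.085))
```

```text
at [ 0.6121 -0.1803  0.0989] [-3.1404e+00  8.0000e-04  8.5500e-02] grip 0.4 0.0 t 20.2
shift cm [-0.07  0.06 10.74] turn z 0.0
```

Request:
move_arm([
  [0.4,0,0,2.5,0,0,0],
  [0.4,0,0,3.5,0,0,0],
  [0.4,0,0,2,0,0,0],
  [0.4,0,0,1.5,0,0,0],
  [0.4,0,0,1.1,0,0,0],
  [0.4,0,0,0,0,0,0],
  [0.1,0,0,0,0,0,0],
  [0.1,0,0,0,0,0,0],
  [0.1,0,0,0,0,0,0],
  [0.1,0,0,0,0,0,0],
])

```text
clock: 21.45
eef_pos: [0.6131, -0.1818, -0.0057]
eef_rot: [3.141, -0.001, 0.085]
ft_force: [-0.2, 0.6, 3.6]
grip_width: 0.184
finger_force: 20.0
```

Request:
move_arm([
  [0.1,0,0,-2,0,0,0],
  [0.1,0,0,-4,0,0,0],
  [0.1,0,0,-4.6,0,0,0],
  [0.1,0,0,0,0,0,0],
  [0.1,0,0,0,0,0,0],
])

```text
clock: 22.08
eef_pos: [0.612, -0.1813, 0.0994]
eef_rot: [-3.141, 0.0, 0.085]
ft_force: [-1.2, -0.2, -1.4]
grip_width: 0.185
finger_force: 20.0
```

Run:
```python
from h import *
go((.6066,.2438,.1,.085))
```

```text
at [ 0.612  -0.1813  0.0994] [-3.1415e+00  3.0000e-04  8.4800e-02] grip 0.185 20.0 t 22.075
shift cm [  3.06 -42.41  -0.06] turn z -0.0
```

Request:
move_arm([
  [0.1,0.2,-2.4,0,0,0,0],
  [0.1,0.4,-5,0,0,0,0],
  [0.1,0.4,-5,0,0,0,0],
  [0.1,0.4,-5,0,0,0,0],
  [0.1,0.4,-5,0,0,0,0],
  [0.1,0.4,-5,0,0,0,0],
  [0.1,0.3,-5,0,0,0,0],
  [0.1,0.3,-5,0,0,0,0],
  [0.1,0.2,-3,0,0,0,0],
  [0.1,0.1,-2,0,0,0,0],
  [0.1,0,0,0,0,0,0],
  [0.1,0,0,0,0,0,0],
  [0.1,0,0,0,0,0,0],
])

```text
clock: 23.7
eef_pos: [0.6076, 0.2422, 0.0993]
eef_rot: [3.141, 0.0, 0.083]
ft_force: [-0.4, 0.5, 0.2]
grip_width: 0.186
finger_force: 20.0
```

Run:
```python
from h import *
go((.6066,.2438,.0165,.085))
```

```text
at [0.6076 0.2422 0.0993] [3.1413e+00 2.0000e-04 8.2900e-02] grip 0.186 20.0 t 23.7
shift cm [-0.09 -0.17  8.28] turn z -0.002
```

Request:
move_arm([
  [0.1,-0.1,-0.1,2.5,0,0,0],
  [0.1,0,0,2.5,0,0,0],
  [0.1,0,0,1.5,0,0,0],
  [0.1,0,0,0.8,0,0,0],
  [0.1,0,0,0.7,0,0,0],
  [0.1,0,0,0.3,0,0,0],
  [0.1,0,0,0.1,0,0,0],
  [0.1,0,0,0,0,0,0],
])

```text
clock: 24.7
eef_pos: [0.6067, 0.2447, 0.0158]
eef_rot: [-3.141, -0.001, 0.085]
ft_force: [0.2, 0.1, -0.5]
grip_width: 0.181
finger_force: 20.0
```

Request:
move_arm([
  [0.1,0,0,0.3,0,0,0],
  [0.1,0,0,0.2,0,0,0],
  [0.1,0,0,0,0,0,0],
  [0.4,0,0,0,0,0,0],
  [0.4,0,0,0,0,0,0],
  [0.4,0,0,0,0,0,0],
  [0.4,0,0,-2,0,0,0],
  [0.4,0,0,-4,0,0,0],
  [0.4,0,0,-4,0,0,0],
  [0.4,0,0,-4,0,0,0],
  [0.4,0,0,-4,0,0,0],
  [0,0,0,0,0,0,0],
  [0,0,0,0,0,0,0],
])

```text
clock: 26.32
eef_pos: [0.606, 0.2444, 0.1905]
eef_rot: [-3.142, 0.0, 0.085]
ft_force: [-0.9, -0.3, 0.4]
grip_width: 0.225
finger_force: 0.0
```

Run:
```python
from h import *
Y=.085
go((.60,.16,.20,Y),(.40,.15,.20,Y))
F={n:optics.grab_frame(n) for n in("top","side")}
for n in F:
 for c in HUE:
  for m in blobs(F[n],c):
    u=cen(m)
    if u[0]<370 and 150<u[1]<260: print(n,c,m.sum(),np.round(u,1),cv2.boundingRect(m))
a=cv2.resize(F["top"][180:310,115:300],(400,400)); b=cv2.resize(F["side"][80:250,235:375],(400,400))
cv2.imwrite("pics/placed.png",np.hstack([a,b])[:,:,::-1])
```

```text
at [0.606  0.2444 0.1905] [-3.1416  0.      0.0848] grip 0.225 0.0 t 26.325
shift cm [-1.31  8.36 -0.95] turn z -0.0
shift cm [-20.01  -0.7   -0.  ] turn z 0.0
top red 73 [189.6 213.6] (186, 209, 8, 10)
top red 266 [184.8 236.3] (175, 227, 21, 20)
top red 207 [185.3 256.8] (175, 251, 21, 12)
top yellow 166 [214.5 211.5] (205, 207, 20, 10)
top yellow 48 [217.1 251.3] (208, 248, 19, 8)
top yellow 42 [218.2 256. ] (209, 252, 19, 8)
top blue 174 [246.4 208.3] (237, 203, 20, 11)
top blue 248 [248.1 229.9] (239, 221, 19, 19)
top blue 183 [249.3 250.7] (240, 246, 20, 11)
side red 122 [334.3 161.2] (328, 155, 14, 13)
side red 124 [292.6 164.5] (287, 159, 12, 12)
side red 151 [313.2 163.6] (304, 158, 20, 12)
side yellow 144 [340.2 179.7] (334, 173, 14, 14)
side yellow 141 [296.8 183.7] (291, 177, 13, 14)
side yellow 167 [318.7 182.2] (309, 176, 20, 13)
side blue 146 [346.6 199.6] (340, 193, 14, 14)
side blue 147 [301.7 204.2] (296, 197, 13, 15)
side blue 194 [324.2 202.5] (314, 196, 21, 14)
```

View pics/placed.png

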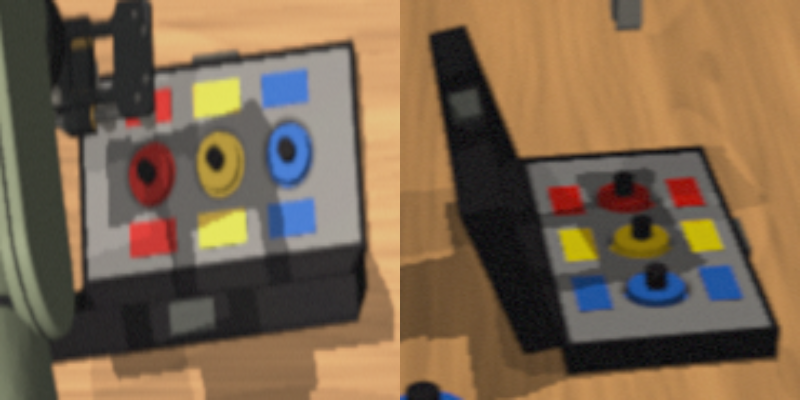

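All three standards sit in their own pockets: in the top half red is at (150,172), yellow (218,162) and blue (288,152), upright in both views. The lid is still open, so I'll move over it to the robot's side with the fingers shut.

Request:
move_arm([
  [0,-1,1,-1,0,0,0],
  [0,-3,1.3,0,0,0,0],
  [0,-3.8,1.3,0,0,0,0],
  [0,-4,1.3,0,0,0,0],
  [0,-4,1.3,0,0,0,0],
  [0,-3,0.9,0,0,0,0],
  [0,-1.5,0.3,0,0,0,0],
  [0,0,0,0,0,0,0],
  [0,0,0,0,0,0,0],
])

```text
clock: 27.55
eef_pos: [0.4112, 0.1537, 0.2006]
eef_rot: [-3.141, -0.001, 0.085]
ft_force: [0.3, -0.4, -0.9]
grip_width: 0.005
finger_force: 0.0
```

Run:
```python
from h import *
go((.405,.153,.20,.085),(.405,.153,.105,.085)); print(status.observe()["joint_pos"])
```

```text
at [0.4112 0.1537 0.2006] [-3.1415e+00 -9.0000e-04  8.4700e-02] grip 0.005 0.0 t 27.55
shift cm [-0.63  0.02  0.06] turn z -0.0
shift cm [0.  0.  9.5] turn z 0.0
[ 1.60087646e-01 -1.14979509e-01  1.82114268e+00  3.25754968e-05
  1.43451847e+00  1.64615517e+00]
```

Request:
move_arm([
  [0,0,0,3,0,0,0],
  [0,0,0,4,0,0,0],
  [0,0,0,2.6,0,0,0],
  [0,0,0,0,0,0,0],
  [0,2,0,0,0,0,0],
  [0,2,0,0,0,0,0],
  [0,1.5,0,0,0,0,0],
  [0,1.5,0,0,0,0,0],
  [0,1.5,0,0,0,0,0],
  [0,1.5,0,0,0,0,0],
])

```text
clock: 28.8
eef_pos: [0.5093, 0.1623, 0.1054]
eef_rot: [-3.141, 0.003, 0.085]
ft_force: [-6.9, -0.8, 7.5]
grip_width: 0.003
finger_force: 3.8
```

Request:
move_arm([
  [0,1.3,0,0,0,0,0],
  [0,1.4,0,0,0,0,0],
  [0,1.4,0,0,0,0,0],
  [0,1.3,0,0,0,0,0],
  [0,1.2,0,0,0,0,0],
  [0,0,0,0,0,0,0],
])

```text
clock: 29.55
eef_pos: [0.5781, 0.1677, 0.1047]
eef_rot: [-3.142, -0.004, 0.085]
ft_force: [-0.1, 0.5, 0.3]
grip_width: 0.007
finger_force: 0.0
```

Request:
move_arm([
  [0,1.2,0,0.5,0,0,0],
  [0,1.1,0,0.5,0,0,0],
  [0,0.9,0,0.8,0,0,0],
  [0,0.9,0,0.8,0,0,0],
  [0,0,0,0,0,0,0],
])

```text
clock: 30.18
eef_pos: [0.6177, 0.1711, 0.0774]
eef_rot: [3.142, -0.001, 0.085]
ft_force: [-0.3, 0.1, -1.4]
grip_width: 0.006
finger_force: 0.0
```

Run:
```python
from h import *
s=optics.grab_frame("side")
for c in HUE:
  for m in blobs(s,c,8):
    u=cen(m)
    if u[0]<370 and 120<u[1]<240: print(c,m.sum(),np.round(u,1))
# black region of case+lid: coarse ascii map of the side view, and predicted lid outline per angle
g=s.max(2)<40
for v in range(90,250,6): print(v,"".join("#" if g[v,u] else "." for u in range(230,390,3)))
K,D,R,t=cam("side"); hx=np.array([.6129,.1703,0])-.08*np.array([.9964,.0846,0])
for th in(0,.3,.6,.9,1.2):
    q=[hx+(.16*np.cos(th)-.032*np.sin(th))*np.array([.9964,.0846,0])+np.array([0,0,.035+.16*np.sin(th)+.032*np.cos(th)])+w*.15*np.array([-.0846,.9964,0]) for w in(-1,1)]
    print(th,cv2.projectPoints(np.array(q),cv2.Rodrigues(R)[0],t,K,D)[0][:,0].round(0).tolist())
```

```text
blue 25 [349.7 204.8]
90 ..............................####....................
96 ..............................####....................
102 ..........................##########..................
108 ..........................########.##.................
114 ............................#.#########...............
120 ............................#########.................
126 ........................###...........................
132 ...................#######............................
138 ...............######.............####................
144 ...............####................####...............
150 ................####...............####...............
156 ................####................#####.............
162 ................#####................####.............
168 .................####................####.............
174 .................####.................####............
180 .................#####.............########...........
186 ..................####.........############...........
192 ..................#####...##################..........
198 ...................#########################..........
204 ...................####################...............
210 ...................################...................
216 ....................##########...............#........
222 .....................####........#############........
228 .....................#########################........
234 .....................##############...................
240 ......................................................
246 ...###................................................
0 [[369.0, 206.0], [341.0, 129.0]]
0.3 [[362.0, 189.0], [334.0, 113.0]]
0.6 [[349.0, 175.0], [323.0, 99.0]]
0.9 [[329.0, 165.0], [306.0, 89.0]]
1.2 [[305.0, 160.0], [286.0, 84.0]]
```

The lid has coasted to about 0.3 rad, with its near corner at about (360,190). I'll go on down and forward.

Request:
move_arm([
  [0,1,0,0.8,0,0,0],
  [0,0.8,0,0.9,0,0,0],
  [0,0.6,0,0.9,0,0,0],
  [0,0.3,0,0.8,0,0,0],
  [0,0,0,0.3,0,0,0],
  [0,0,0,0,0,0,0],
])

```text
clock: 30.98
eef_pos: [0.6434, 0.1733, 0.0411]
eef_rot: [3.142, 0.0, 0.085]
ft_force: [-0.3, -0.5, 0.3]
grip_width: 0.002
finger_force: 0.0
```

Request:
move_arm([
  [0,0,0,0.3,0,0,0],
  [0,0,0,0.3,0,0,0],
  [0,0,0,0.1,0,0,0],
  [0,0,0,0,0,0,0],
])

```text
clock: 31.48
eef_pos: [0.6447, 0.1735, 0.0357]
eef_rot: [-3.142, -0.003, 0.085]
ft_force: [0.9, 0.2, 5.5]
grip_width: 0.005
finger_force: 2.6
```

Request:
move_arm([
  [0,0,0,0.15,0,0,0],
  [0,0,0,0.15,0,0,0],
  [0,0,0,0,0,0,0],
  [0,0,0,0,0,0,0],
])

```text
clock: 31.98
eef_pos: [0.6448, 0.1735, 0.0356]
eef_rot: [3.141, -0.003, 0.085]
ft_force: [-4.5, -1.1, 16.4]
grip_width: 0.003
finger_force: 8.2
```

Pressing with 16 N leaves the height unchanged at 67 mm, so the lid is fully shut. I'll lift clear and check it.

Request:
move_arm([
  [0,0,0,0,0,0,0],
  [0,0,0,-2,0,0,0],
  [0,0,0,-4,0,0,0],
  [0,0,0,-4,0,0,0],
  [0,0,0,-4,0,0,0],
  [0,0,0,0,0,0,0],
  [0,0,0,0,0,0,0],
])

```text
clock: 32.85
eef_pos: [0.6423, 0.1733, 0.1699]
eef_rot: [3.142, 0.003, 0.085]
ft_force: [0.4, -0.4, -0.3]
grip_width: 0.006
finger_force: 0.0
```

Run:
```python
from h import *
s=optics.grab_frame("side"); g=s.max(2)<60
print([(c,m.sum(),np.round(cen(m),0)) for c in HUE for m in blobs(s,c,8) if cen(m)[1]<240])
for v in range(186,244,3): print(v,"".join("#" if g[v,u] else "." for u in range(260,390,3)))
go()
```

```text
[('red', np.uint64(13), array([165.,   5.])), ('red', np.uint64(56), array([163.,  21.])), ('yellow', np.uint64(15), array([166.,   1.]))]
186 ........#######...............####..........
189 .........######................###..........
192 .........######................###..........
195 .........######...........#########.........
198 .........#######.##################.........
201 .........###########################........
204 .........###########################........
207 ..........##########################........
210 ..........##########################........
213 ..........##########################........
216 ..........##########################........
219 ..........##########################........
222 ...........#########################........
225 ...........#########################........
228 ...........#########################........
231 ...........#########################........
234 ...........###############..................
237 ............####............................
240 ............................................
243 ............................................
at [0.6418 0.1732 0.169 ] [3.1414 0.0044 0.0848] grip 0.003 0.0 t 32.9
```

The lid is shut: no patches are visible and its near corner is at about (367,201), close to the predicted (369,206). The arm is clear of everything.

```bash
python3 -c "
from rig import sign_off
print(sign_off())"
```

```text
the job is handed in; nothing more can be done
None
```

The red, yellow and blue standards are in their matching pockets and the lid is shut; I pressed it down with about 16 N, then moved the arm clear and handed the job in at about 33 s (the hand-in returned no verdict).

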